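# Ready the embossing press and start its stroke

## Task

Start the embossing press from its loose switch boxes: press the raised front end of the rocker switch fully down, then push the square key fully in, then press the large round palm button right down and let it come back up. Do each in this order, do not press the small round button, and do not lift, tip or shift the switch boxes or anything else on the bench.

Things in the scene. Friction and masses are not known exactly. Their poses are not given: they have to be found in the camera images.
- rocker_box: Loose switch box, grey painted metal on rubber feet, about 0.8 kg, 100 (x) x 70 (y) x 45 mm high; origin at the centre of its underside, z up, front -x (roughly toward the robot, yaw within 0.6 rad). Not to be lifted or shifted. Carries one off-white rocker switch.
- rocker (a joint): Tilt of the rocker, rad, -0.22 (off: front end raised, the state it starts near) to +0.22 (on: front end fully down). It stays where it is left; friction only, about 2.5 N at 20 mm from the hinge. Hinge along the box's y, above the box's centre, 55 mm above the bench; the cap is 60 mm long (box x), 34 mm wide and 8 mm thick, each half sloping up 0.1 rad toward its end.
- rocker_front (a point): Point on top of the rocker's front half, 20 mm from the hinge toward the box's -x; press straight down here. It moves with the rocker: about 65 mm above the bench when off, 57 mm when fully on. The housing's top is at 45 mm.
- key_box: Loose switch box, grey painted metal on rubber feet, about 0.8 kg, 80 x 80 x 45 mm high; origin at the centre of its underside, z up, front -x (roughly toward the robot, yaw within 0.6 rad). Not to be lifted or shifted. Carries one off-white square key.
- key (a joint): Travel of the square key, m: 0 up (starts up to 1 mm in), 0.008 fully in. It slides straight down against about 2.5 N of friction and stays where it is left.
- key_top (a point): Centre of the flat top of the square key (36 x 36 mm), 61 mm above the bench when up, 53 mm when fully in.
- palm_box: Loose switch box, grey painted metal on rubber feet, about 0.8 kg, 80 x 80 x 45 mm high; origin at the centre of its underside, z up, front -x (roughly toward the robot, yaw within 0.6 rad). Not to be lifted or shifted. Carries the large round palm button.
- palm (a joint): Travel of the palm button, m: 0 up, 0.008 fully down. A spring needs 1.5 N to start it and 5.5 N fully down, and lifts it again when let go.
- palm_top (a point): Centre of the flat top of the off-white mushroom-shaped palm button (58 mm across), 67 mm above the bench when up.
- small_box: Loose switch box, grey painted metal on rubber feet, about 0.8 kg, 80 x 80 x 45 mm high; origin at the centre of its underside, z up, front -x (roughly toward the robot, yaw within 0.6 rad). Not to be lifted or shifted. Carries a small round button that is not part of this job.
- small (a joint): Travel of the small button, m: 0 up, 0.008 down; sprung. Not to be pressed.
- small_top (a point): Centre of the top of the small round off-white button (22 mm across), 59 mm above the bench when up.
- spool: Bystander: upright thread spool, 48 mm across, 54 mm high; origin under its centre.
- wax_tin: Bystander: round aluminium tin, 66 mm across, 45 mm high; origin under its centre.
- slicker: Bystander: upright turned-wood edge slicker, 38 mm across, 68 mm high; origin under its centre.
- dye_bottle: Bystander: white bottle with a black cap, 48 mm across, 85 mm high; origin under its centre.
- mallet: Bystander: hammer, 260 mm long, lying along its x at the far side of the bench.
- wax_block: Bystander: block of beeswax, 60 x 40 x 25 mm high, at the far side; origin under its centre.
Things that resemble listed ones, but are neither listed nor needed, are in the scene too. What is shaped like the palm_box but red is not meant.

How it is judged:
On the way, in this order (a step that is already met when the one before it is completed fails the run):
1. the rocker's front end is pressed down to on (value of joint rocker above 0.16 rad), for 0.1 s.
2. the square key is pushed in (value of joint key above 0.006 m), for 0.1 s.
3. the palm button is pressed down with rocker on and key in (value of joint each of palm, key above 0.006 m and value of joint rocker above 0.16 rad), for 0.1 s.
At the end, for the whole second after the job is handed in: The rocker is on (beyond 0.16 rad), the square key in (more than 6 mm of 8), the palm button back up and the small button up (less than 2 mm in), every switch box standing level (0.1 rad), still and within 20 mm of where it was, the bystanders within 30 mm (value of joint rocker above 0.16 rad and value of joint key above 0.006 m and value of joint each of palm, small below 0.002 m and angle between each of rocker_box, key_box, palm_box, small_box's own z axis and vertical below 0.1 rad and distance of each of rocker_box, key_box, palm_box, small_box from where it was at the start of the episode below 0.02 m and linear speed of each of rocker_box, key_box, palm_box, small_box below 0.02 m/s and distance of each of spool, wax_tin, slicker, dye_bottle, mallet, wax_block from where it was at the start of the episode below 0.03 m); the robot touches nothing.
It fails at once if the square key was pushed before the rocker was on (value of joint key above 0.003 m and value of joint rocker below 0.12 rad).
It fails at once if the palm button was pressed before the rocker was on and the key was in (value of joint palm above 0.003 m and (value of joint rocker below 0.12 rad or value of joint key below 0.005 m)).
It fails at once if the small round button was pressed (value of joint small above 0.003 m).
It fails at once if a switch box was lifted, tipped or shifted (height (world z) of any of rocker_box, key_box, palm_box, small_box above 0.01 m or angle between any of rocker_box, key_box, palm_box, small_box's own z axis and vertical above 0.15 rad or distance of any of rocker_box, key_box, palm_box, small_box from where it was at the start of the episode above 0.02 m).
It fails at once if a bystander was disturbed (moved, lifted or knocked over) (distance of any of spool, wax_tin, slicker, dye_bottle, mallet, wax_block from where it was at the start of the episode above 0.03 m or angle between any of spool, wax_tin, slicker, dye_bottle's own z axis and vertical above 0.4 rad).
It also fails if it takes over 48 s, if anything falls off the work surface, if the arm or the gripper's body presses on something with over 40 N, if the wrist force passes 120 N, or if a joint passes its speed limit or range.

## Robot

A 6-joint arm with a two-finger parallel gripper is mounted at the origin on the work surface. World frame = base frame: x ahead of the robot, y to its left, z up, the work surface at z = 0. Lengths are in m, angles in rad, forces in N, time in s.
With the tool pointing down it reaches from about 0.275 to 0.75 m from the base axis. Payload 10.2 kg.
Tool frame: the origin (TCP) lies at the very end of the fingers, on their centre line; the grasp point (between the pads) lies 19 mm behind it; z points along the fingers, y is the line along which they close (so a half turn about z gives the same grasp; the last joint's range is limited). The gripper opens to 88 mm and grips with 3 to 60 N. Pads are 18 mm wide; open, the fingers measure 123 mm over their backs; the gripper's body (75 mm by 187 mm) begins 45 mm behind the grasp point.
Start: joints at [1.11, 0.313, 1.498, -0, 1.331, -0.223], TCP at [0.124, 0.51, 0.239] pointing down, gripper open.
Joint ranges: [-2.94, 2.94], [-0.97, 2.17], [0.19, 2.56], [-1.23, 4.37], [0.02, 3.11], [-2.88, 2.88]. Speed limits (rad/s): [2.39, 2.39, 3.01, 3.14, 3.14, 3.14].

## Interface

Orientations are given as a unit quaternion [w, x, y, z].
In Python, from station import sense, viewer, workorder gives the robot as it stands.
- The arm moves only by the tool step_arm, never from a script. Its argument "increments" is a list of rows, each an object with "delta_pos": the shift along the tool's x, y, z each as a share of 400 mm, from -1 to 1, a list of three; "spin": the turn about the tool's z as a share of 30 degrees, from -1 to 1; "fingers": the closure, from 0 (fully open) to 1 (shut). In form: [{"delta_pos": [x, y, z], "spin": spin, "fingers": fingers}, ...]. A call has 1 to 5 rows; each row is the pose to reach, as a shift and turn from the pose commanded when the call began, along the tool's axes at that moment; what a row does not reach only later rows make up. A row lasts 1/8 s, in which the tool goes at most 62.5 mm and 10.7 degrees, less where a joint would pass 70% of its speed; a pose out of reach is approached as far as the arm can. A call with a number of a shift or a turn outside -1 to 1 is refused whole. A call with a gripper value outside its range is refused whole. The fingers move at their own pace and stop on an object; "grip_force" is the grip in N (left out, the last holds). Time passes only in rows, so rows that repeat a pose let the fingers close. It gives the time, the measured TCP pose, the force, the opening and the grip force at its end, in the units of the state.
- sense(): the state, without advancing time (a new reading comes with each control period).
- viewer.grab_frame(name): name is "side" or "top"; returns a dict with "image" (480x640x3 uint8, blue, green, red), "fx", "fy", "cx", "cy" (pixels), "k1" (the pictures are not rectified: a ray, as slopes to the right and down, at radius r is drawn at 1 + k1 r^2 times it, then the intrinsics apply), "R" (3x3) and "t" (3): a world point X has camera coordinates R X + t. Camera axes: x right, y down, z forward; pixel columns grow to the right and rows downward; lengths in m; the calibration is good to about 2 mm. A picture is of the moment at which its call begins. There is no depth.
- workorder.job_done(): hands the job in; it is judged then, once.
The state is a dict: "time": time; "joints": joint angles; "joint_vel": joint speeds; "joint_torque": joint torques, N m; "ee_pos": TCP position; "eef_rot": TCP orientation; "force": force on the tool from outside, world axes, zero at the start; "wrist_torque": the same for the moment, N m; "gripper_width": finger opening in m; "grip_force": force on a finger pad.
Only numpy, scipy, OpenCV 4.12 (cv2) and the standard library are available. Lean on these libraries where they do the work, as an engineer would, in place of code of your own. Each camera call takes 0.05 s, during which the arm holds its last target. There are 200 camera calls.

## Working session

There is one attempt and no reset: what is moved stays moved. The work goes in short steps, Python scripts to look and compute and a tool call to move; the robot and the scene stay as the last step left them, time stands still between calls to the robot, and variables do not carry over. Pictures are saved under pics/ and viewed, at most 10 in all, crops included, and the job is handed in when it is done.

Besides the shell and the picture viewer there is one more tool, called after "Emit:" by a JSON object that holds its "op" and its "data", one argument or row to a line. step_arm: Moves the arm, as the interface text tells. Shift numbers are shares of 400 mm and turn numbers shares of 30 degrees, none past 1 either way. Its arguments: {"type":"object","properties":{"increments":{"type":"array"},"grip_force":{"type":"number"}},"required":["increments"]}

```bash
mkdir -p pics; cat > h.py <<'E'
import numpy as np, cv2
from station import sense, viewer, workorder
def grab(n,f=None):
    d=viewer.grab_frame(n)
    if f: cv2.imwrite(f,d["image"])
    d={k:(np.array(v) if not np.isscalar(v) else v) for k,v in d.items()}
    np.savez(f"{n}.npz",**d); return d
def load(n): return dict(np.load(f"{n}.npz"))
def ray(d,u,v):
    K=np.array([[d["fx"],0,d["cx"]],[0,d["fy"],d["cy"]],[0,0,1]],float)
    x,y=(u-float(d["cx"]))/float(d["fx"]),(v-float(d["cy"]))/float(d["fy"])
    rd=np.hypot(x,y); r=rd
    for _ in range(30): r=rd/(1+float(d["k1"])*r*r)
    s=r/rd if rd>0 else 1
    R=d["R"]; return -R.T@d["t"], R.T@np.array([x*s,y*s,1])
def onz(d,u,v,z):
    o,r=ray(d,u,v); return o+r*(z-o[2])/r[2]
def proj(d,X):
    c=d["R"]@np.array(X)+d["t"]; x,y=c[:2]/c[2]; k=1+float(d["k1"])*(x*x+y*y)
    return d["fx"]*x*k+d["cx"], d["fy"]*y*k+d["cy"]
E
python3 -c "
from h import *
for n in('top','side'):
    d=grab(n,f'pics/{n}1.png'); print(n,-d['R'].T@d['t'],d['R'][2],d['fx'],d['k1'])
s=sense(); print(s)"
```

```text
top [ 0.29841127 -0.0500413   1.16139389] [ 1.92490930e-01  7.87458622e-05 -9.81298749e-01] 513.3398606292016 -0.10877941587089061
side [ 0.31852252 -0.79948294  0.63414134] [ 0.21305658  0.77934009 -0.58926727] 438.02412010616763 0.013152378477949691
{'time': 0.1, 'joints': array([ 1.10960283e+00,  3.13375884e-01,  1.49831006e+00,  4.31072025e-06,
        1.33100020e+00, -2.23385062e-01]), 'joint_vel': array([ 0.00065796,  0.00012499, -0.00247312, -0.00053105,  0.00084173,
        0.00186598]), 'joint_torque': array([ 3.38925507e-03, -4.02812254e+01, -2.52642757e+01,  6.96585537e-02,
        3.42087646e-02, -3.95079587e-05]), 'ee_pos': array([0.12358654, 0.51003757, 0.23824681]), 'eef_rot': array([-1.85483039e-04,  1.18624725e-01,  9.92939009e-01, -5.14322617e-04]), 'force': array([-0.0008845 ,  0.00584364,  0.21105225]), 'wrist_torque': array([0.01218684, 0.05981949, 0.03763239]), 'grip_force': 0.0, 'gripper_width': 0.08791895040711864}
```

View pics/top1.png

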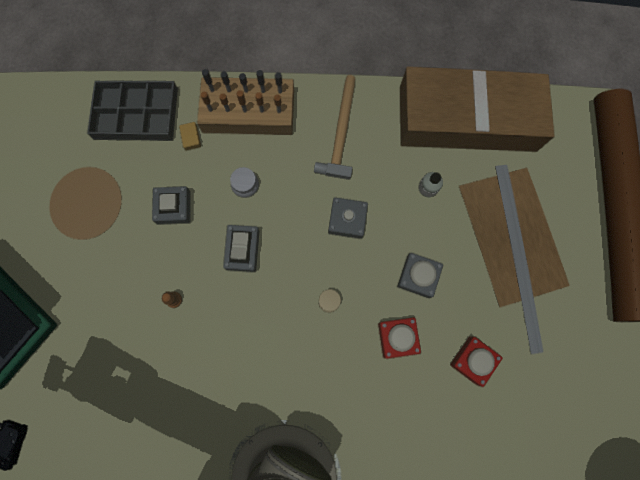

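View pics/side1.png

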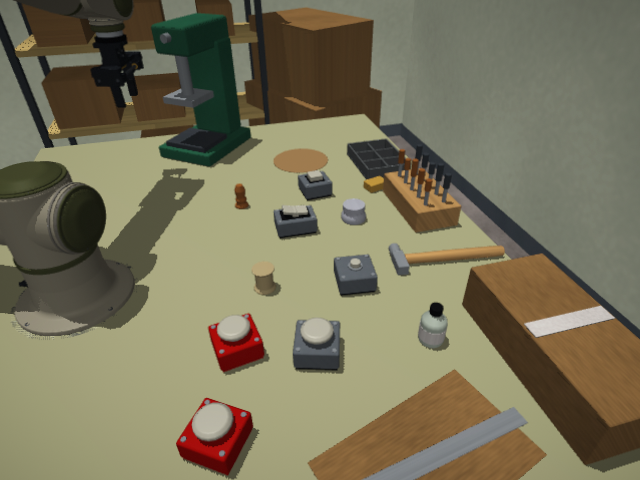

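The top view has the candidates: rocker box (240,247), square-key box (171,204), grey palm box (422,275) and small-button box (348,217). The two red palm-shaped boxes, (401,338) and (481,361), are ruled out by colour. Next I'll enlarge these and measure them.

```bash
cat > m.py <<'E'
from h import *
T=load('top'); S=load('side')
P={'rocker':((240,247),(296,214),.06),'key':((171,204),(315,178),.061),'palm':((422,275),(317,332),.067),'small':((348,217),(355,266),.059)}
tiles=[]
for n,(a,b,z) in P.items():
    row=[]
    for d,(u,v) in((T,a),(S,b)):
        img=d['image']; w=28 
        c=img[v-w:v+w,u-w:u+w]; row.append(cv2.resize(c,(196,196),interpolation=cv2.INTER_CUBIC))
        hsv=cv2.cvtColor(c,cv2.COLOR_BGR2HSV)
        m=((c.min(2)>(115 if d is T else 125))).astype(np.uint8)
        k,l,st,ce=cv2.connectedComponentsWithStats(m)
        # component nearest centre
        g=[i for i in range(1,k) if st[i,4]>12]
        for i in g:
            pu,pv=ce[i]+[u-w,v-w]
            print(n,'top' if d is T else 'side',st[i],(round(pu,1),round(pv,1)),onz(d,pu,pv,z).round(4))
    tiles.append(np.vstack(row))
cv2.imwrite('pics/crop1.png',np.hstack(tiles))
# box outlines in top
hsv=cv2.cvtColor(T['image'],cv2.COLOR_BGR2HSV)
for n,(a,b,z) in P.items():
    u,v=a;w=34;c=hsv[v-w:v+w,u-w:u+w]; h=c[...,0]
    print(n,'box hsv',c[w,w],c[w+15,w],c[w,w-16],'bench',c[0,0],c[-1,-1])
E
python3 m.py
```

```text
rocker side [   0    0   56   56 1568] (np.float64(291.8), np.float64(210.2)) [0.4869 0.1058 0.06  ]
key side [   0    0   56   56 1405] (np.float64(319.7), np.float64(181.8)) [0.5907 0.2246 0.061 ]
palm side [   0    0   56   56 1721] (np.float64(314.8), np.float64(321.0)) [ 0.4453 -0.2749  0.067 ]
small side [   0    0   56   56 1511] (np.float64(353.6), np.float64(256.0)) [ 0.5742 -0.1089  0.059 ]
small side [23 20 11  7 58] (np.float64(355.0), np.float64(261.1)) [ 0.5713 -0.1262  0.059 ]
rocker box hsv [ 41  24 118] [53 26 39] [32 48 96] bench [ 35  51 110] [ 34  51 111]
key box hsv [ 34  17 121] [90 15 68] [99 24 74] bench [ 32  48 107] [ 34  50 112]
palm box hsv [ 33  21 123] [95 21 74] [99 24 73] bench [ 34  48 112] [ 32  46 110]
small box hsv [ 33  20 128] [96 17 76] [100  21  74] bench [ 33  48 111] [ 32  46 111]
```

View pics/crop1.png

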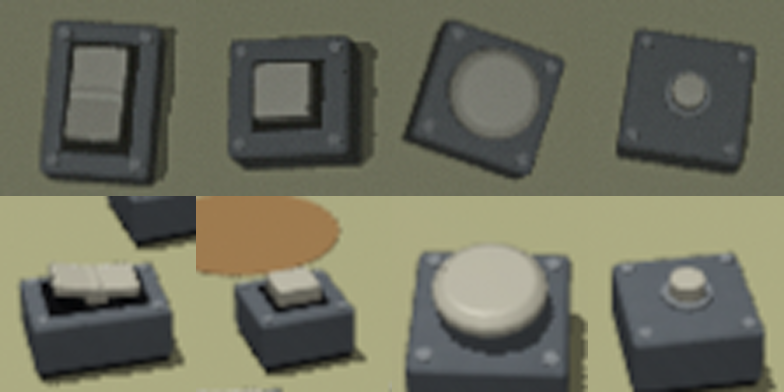

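The crop confirms the choice. The tiles show, left to right, the two-slope rocker, the square key, the wide mushroom palm button on grey, and the small round button. Now I'll measure them with a saturation mask.

```bash
cat > m2.py <<'E'
from h import *
T=load('top'); S=load('side')
P={'rocker':((240,247),(296,214),.062),'key':((171,204),(315,178),.061),'palm':((422,275),(317,332),.065),'small':((348,217),(355,266),.059)}
for n,(a,b,z) in P.items():
    for d,(u,v) in((T,a),(S,b)):
        w=26; c=d['image'][v-w:v+w,u-w:u+w]; c=cv2.GaussianBlur(c,(3,3),0)
        h=cv2.cvtColor(c,cv2.COLOR_BGR2HSV); 
        m=((h[...,1]<(36 if d is T else 52))&(h[...,2]>(92 if d is T else 140))).astype(np.uint8)
        k,l,st,ce=cv2.connectedComponentsWithStats(m)
        if k<2: print(n,'none'); continue
        i=1+np.argmin(np.hypot(*(ce[1:]-w).T)+(st[1:,4]<15)*99)
        cs,_=cv2.findContours((l==i).astype(np.uint8),cv2.RETR_EXTERNAL,cv2.CHAIN_APPROX_NONE)
        box=cv2.boxPoints(cv2.minAreaRect(cs[0]))+[u-w,v-w]
        pu,pv=ce[i]+[u-w,v-w]
        W=np.array([onz(d,*q,z) for q in box])
        print(n,'top' if d is T else 'side',st[i,4],(round(pu,1),round(pv,1)),onz(d,pu,pv,z).round(4),'edges',np.linalg.norm(np.diff(W,axis=0),axis=1)[:2].round(4),'corners',W[:,:2].round(3).tolist())
    # dark box blob in top, incl. yaw
s=sense();print(s['ee_pos'],s['time'])
E
python3 m2.py
```

```text
rocker top 372 (np.float64(239.2), np.float64(245.3)) [0.4977 0.1139 0.062 ] edges [0.0572 0.0321] corners [[0.471, 0.131], [0.528, 0.129], [0.525, 0.097], [0.468, 0.1]]
rocker side 189 (np.float64(294.4), np.float64(208.3)) [0.4942 0.1092 0.062 ] edges [0.0701 0.0327] corners [[0.463, 0.135], [0.53, 0.115], [0.522, 0.083], [0.457, 0.103]]
key top 219 (np.float64(167.1), np.float64(201.1)) [0.5932 0.2821 0.061 ] edges [0.032  0.0325] corners [[0.609, 0.3], [0.61, 0.268], [0.578, 0.265], [0.577, 0.297]]
key side 76 (np.float64(314.7), np.float64(173.5)) [0.5899 0.276  0.061 ] edges [0.0437 0.0355] corners [[0.573, 0.29], [0.616, 0.295], [0.61, 0.26], [0.568, 0.255]]
palm top 472 (np.float64(423.0), np.float64(273.6)) [ 0.4468 -0.2868  0.065 ] edges [0.0527 0.0502] corners [[0.471, -0.261], [0.473, -0.313], [0.423, -0.313], [0.421, -0.26]]
palm side 629 (np.float64(315.9), np.float64(329.0)) [ 0.4427 -0.2918  0.065 ] edges [0.0566 0.0574] corners [[0.418, -0.26], [0.475, -0.266], [0.464, -0.322], [0.411, -0.316]]
small top 79 (np.float64(348.4), np.float64(214.1)) [ 0.5755 -0.1233  0.059 ] edges [0.0209 0.0205] corners [[0.575, -0.109], [0.591, -0.123], [0.576, -0.138], [0.561, -0.124]]
small side 50 (np.float64(354.9), np.float64(261.2)) [ 0.5711 -0.1264  0.059 ] edges [0.0169 0.0201] corners [[0.567, -0.114], [0.583, -0.119], [0.576, -0.138], [0.56, -0.133]]
[0.12358654 0.51003757 0.23824681] 0.1
```

```bash
cat > go.py <<'E'
import sys
from h import *
from scipy.spatial.transform import Rotation as R
x,y,z,ya=map(float,sys.argv[1:5])   # ya: wanted world angle of tool y axis, deg
s=sense(); q=s['eef_rot']; M=R.from_quat(q,scalar_first=True).as_matrix()
a=np.degrees(np.arctan2(M[1,1],M[0,1])); d=M.T@(np.array([x,y,z])-s['ee_pos'])/.4
print('t',round(s['time'],2),'pos',s['ee_pos'].round(4),'delta',d.round(4),'spin',round(-(ya-a)/30,3),'yang',a.round(1),'F',s['force'].round(2))
E
python3 go.py 0.475 0.115 0.20 87; python3 -c "
from h import *
T=load('top');print([onz(T,*p,0)[:2].round(3) for p in((55,325),(0,262),(172,298),(244,181),(330,300))])
print('palm',[proj(T,p) for p in((.447,-.287,.067),)])"
```

```text
t 0.1 pos [0.1236 0.51   0.2382] delta [-1.0865 -0.7527  0.0962] spin -0.354 yang 76.4 F [-0.    0.01  0.21]
[array([0.31 , 0.541]), array([0.451, 0.698]), array([0.382, 0.27 ]), array([0.664, 0.121]), array([ 0.39 , -0.089])]
palm [(np.float64(423.31911941283414), np.float64(273.3340503470415))]
```

Emit:
{"op": "step_arm", "data": {
  "increments": [
    {"delta_pos": [-0.12,-0.08,0.01],"spin": -0.1,"fingers": 1},
    {"delta_pos": [-0.24,-0.16,0.02],"spin": -0.2,"fingers": 1},
    {"delta_pos": [-0.36,-0.24,0.03],"spin": -0.35,"fingers": 1},
    {"delta_pos": [-0.48,-0.32,0.04],"spin": -0.35,"fingers": 1},
    {"delta_pos": [-0.6,-0.4,0.05],"spin": -0.35,"fingers": 1}
  ],
  "grip_force": 10
}}

```text
time: 0.72
ee_pos: [0.3201, 0.2966, 0.2185]
eef_rot: [-0.0, 0.027, 1.0, 0.0]
force: [-0.3, -0.0, 0.1]
gripper_width: 0.0403
grip_force: 0.0
```

```bash
python3 go.py 0.475 0.115 0.14 87
```

```text
t 0.72 pos [0.3201 0.2966 0.2185] delta [-0.4113 -0.4324  0.1963] spin -0.004 yang 86.9 F [-0.27 -0.    0.12]
```

Emit:
{"op": "step_arm", "data": {
  "increments": [
    {"delta_pos": [-0.1,-0.11,0.04],"spin": 0,"fingers": 1},
    {"delta_pos": [-0.2,-0.21,0.08],"spin": 0,"fingers": 1},
    {"delta_pos": [-0.3,-0.32,0.13],"spin": 0,"fingers": 1},
    {"delta_pos": [-0.4,-0.42,0.18],"spin": 0,"fingers": 1},
    {"delta_pos": [-0.4,-0.42,0.18],"spin": 0,"fingers": 1}
  ]
}}

```text
time: 1.35
ee_pos: [0.4707, 0.1192, 0.145]
eef_rot: [-0.001, 0.029, 1.0, -0.0]
force: [-0.2, 0.4, -0.7]
gripper_width: 0.0007
grip_force: 0.0
```

```bash
python3 go.py 0.475 0.115 0.075 87
```

```text
t 1.35 pos [0.4707 0.1192 0.145 ] delta [-0.0118 -0.0099  0.1751] spin -0.013 yang 86.6 F [-0.2   0.44 -0.69]
```

Emit:
{"op": "step_arm", "data": {
  "increments": [
    {"delta_pos": [-0.01,-0.01,0.05],"spin": 0,"fingers": 1},
    {"delta_pos": [-0.01,-0.01,0.1],"spin": 0,"fingers": 1},
    {"delta_pos": [-0.01,-0.01,0.15],"spin": 0,"fingers": 1},
    {"delta_pos": [-0.01,-0.01,0.17],"spin": 0,"fingers": 1},
    {"delta_pos": [-0.01,-0.01,0.17],"spin": 0,"fingers": 1}
  ]
}}

```text
time: 1.98
ee_pos: [0.4733, 0.118, 0.0789]
eef_rot: [-0.0, 0.027, 1.0, 0.0]
force: [0.4, 0.2, 1.0]
gripper_width: 0.0006
grip_force: 0.0
```

```bash
python3 go.py 0.475 0.115 0.058 87; python3 -c "
from h import *
a=grab('top')['image'][200:300,190:290];b=grab('side')['image'][160:260,246:346]
cv2.imwrite('pics/c2.png',cv2.resize(np.hstack([a,b]),None,fx=4,fy=4,interpolation=2))"
```

```text
t 1.98 pos [0.4733 0.118  0.0789] delta [-0.0045 -0.0072  0.0522] spin -0.003 yang 86.9 F [0.39 0.17 1.01]
```

View pics/c2.png

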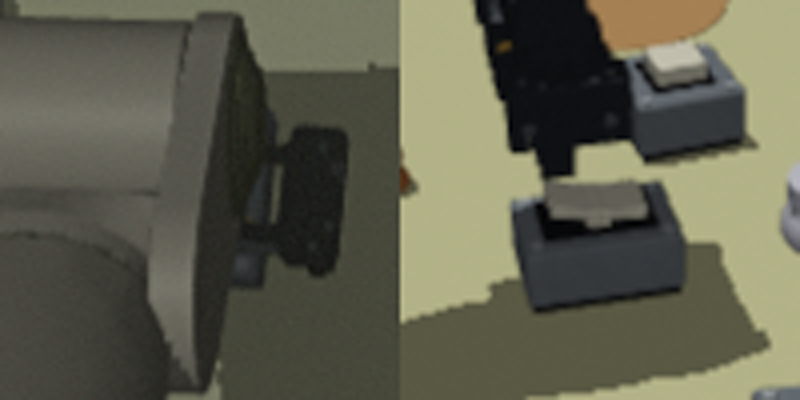

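The side crop shows the closed fingertips directly above the raised front end of the rocker (about (555,175) in the crop). Pressing gently.

Emit:
{"op": "step_arm", "data": {
  "increments": [
    {"delta_pos": [-0.004,-0.006,0.02],"spin": 0,"fingers": 1},
    {"delta_pos": [-0.004,-0.006,0.03],"spin": 0,"fingers": 1},
    {"delta_pos": [-0.004,-0.006,0.036],"spin": 0,"fingers": 1},
    {"delta_pos": [-0.004,-0.006,0.042],"spin": 0,"fingers": 1},
    {"delta_pos": [-0.004,-0.006,0.046],"spin": 0,"fingers": 1}
  ]
}}

```text
time: 2.7
ee_pos: [0.475, 0.1151, 0.0602]
eef_rot: [-0.0, 0.027, 1.0, 0.0]
force: [-1.6, -0.3, 2.5]
gripper_width: 0.0002
grip_force: 1.0
```

Emit:
{"op": "step_arm", "data": {
  "increments": [
    {"delta_pos": [0,0,0.003],"spin": 0,"fingers": 1},
    {"delta_pos": [0,0,0.005],"spin": 0,"fingers": 1},
    {"delta_pos": [0,0,0.005],"spin": 0,"fingers": 1}
  ]
}}

```text
time: 3.08
ee_pos: [0.475, 0.1151, 0.0584]
eef_rot: [-0.0, 0.027, 1.0, 0.0]
force: [-1.8, 0.1, 3.1]
gripper_width: 0.0006
grip_force: 1.6
```

Emit:
{"op": "step_arm", "data": {
  "increments": [
    {"delta_pos": [0,0,0.002],"spin": 0,"fingers": 1},
    {"delta_pos": [0,0,0.002],"spin": 0,"fingers": 1}
  ]
}}

```text
time: 3.32
ee_pos: [0.4751, 0.1151, 0.0577]
eef_rot: [0.0, 0.027, 1.0, 0.0]
force: [-4.1, -0.3, 7.2]
gripper_width: 0.0004
grip_force: 3.4
```

Emit:
{"op": "step_arm", "data": {
  "increments": [
    {"delta_pos": [0,0,0.0015],"spin": 0,"fingers": 1},
    {"delta_pos": [0,0,0.0015],"spin": 0,"fingers": 1}
  ]
}}

```text
time: 3.58
ee_pos: [0.4751, 0.1151, 0.0576]
eef_rot: [0.0, 0.027, 1.0, -0.0]
force: [-5.3, 0.0, 12.6]
gripper_width: 0.0006
grip_force: 6.3
```

The tip stopped at 57.6 mm while the force climbed to 12.6 N, so the rocker is on its stop. Lifting straight up.

Emit:
{"op": "step_arm", "data": {
  "increments": [
    {"delta_pos": [0,0,-0.02],"spin": 0,"fingers": 1},
    {"delta_pos": [0,0,-0.08],"spin": 0,"fingers": 1},
    {"delta_pos": [0,0,-0.16],"spin": 0,"fingers": 1},
    {"delta_pos": [0,0,-0.16],"spin": 0,"fingers": 1}
  ]
}}

```text
time: 4.08
ee_pos: [0.4764, 0.115, 0.1227]
eef_rot: [0.002, 0.027, 1.0, 0.0]
force: [-0.4, -0.2, -0.8]
gripper_width: 0.0006
grip_force: 0.0
```

```bash
python3 go.py 0.593 0.282 0.12 87
```

```text
t 4.08 pos [0.4764 0.115  0.1227] delta [-0.2683  0.4327  0.0082] spin -0.004 yang 86.9 F [-0.39 -0.25 -0.77]
```

Emit:
{"op": "step_arm", "data": {
  "increments": [
    {"delta_pos": [-0.06,0.1,0],"spin": 0,"fingers": 1},
    {"delta_pos": [-0.12,0.2,0],"spin": 0,"fingers": 1},
    {"delta_pos": [-0.18,0.3,0],"spin": 0,"fingers": 1},
    {"delta_pos": [-0.27,0.43,0],"spin": 0,"fingers": 1},
    {"delta_pos": [-0.27,0.43,0.02],"spin": 0,"fingers": 1}
  ]
}}

```text
time: 4.7
ee_pos: [0.5935, 0.2834, 0.1109]
eef_rot: [0.0, 0.026, 1.0, 0.0]
force: [-1.0, -0.1, -0.9]
gripper_width: 0.0006
grip_force: 0.0
```

```bash
python3 go.py 0.593 0.282 0.075 87; python3 -c "
from h import *
b=grab('side')['image'][140:240,246:346]
cv2.imwrite('pics/c3.png',cv2.resize(b,None,fx=5,fy=5,interpolation=2))"
```

```text
t 4.7 pos [0.5935 0.2834 0.1109] delta [ 0.0011 -0.0037  0.0897] spin 0.001 yang 87.0 F [-1.   -0.05 -0.95]
```

View pics/c3.png

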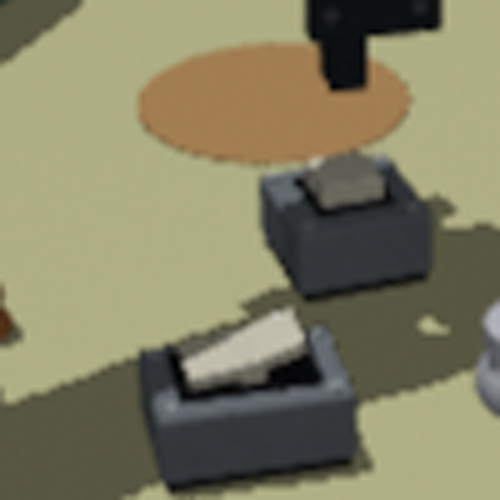

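The rocker (crop (245,350)) now has its front, left end down and its rear raised. The fingertips hang above the square key (345,185). Next is the key.

Emit:
{"op": "step_arm", "data": {
  "increments": [
    {"delta_pos": [0,-0.004,0.05],"spin": 0,"fingers": 1},
    {"delta_pos": [0,-0.004,0.09],"spin": 0,"fingers": 1},
    {"delta_pos": [0,-0.004,0.11],"spin": 0,"fingers": 1},
    {"delta_pos": [0,-0.004,0.12],"spin": 0,"fingers": 1},
    {"delta_pos": [0,-0.004,0.13],"spin": 0,"fingers": 1}
  ]
}}

```text
time: 5.38
ee_pos: [0.5924, 0.2793, 0.0612]
eef_rot: [0.0, 0.027, 1.0, 0.0]
force: [0.7, -0.7, 0.3]
gripper_width: 0.0006
grip_force: 0.0
```

Emit:
{"op": "step_arm", "data": {
  "increments": [
    {"delta_pos": [0,0,0.004],"spin": 0,"fingers": 1},
    {"delta_pos": [0,0,0.007],"spin": 0,"fingers": 1},
    {"delta_pos": [0,0,0.007],"spin": 0,"fingers": 1}
  ]
}}

```text
time: 5.75
ee_pos: [0.5924, 0.2793, 0.0584]
eef_rot: [0.0, 0.027, 1.0, 0.0]
force: [0.5, -0.5, 2.0]
gripper_width: 0.0006
grip_force: 0.9
```

Emit:
{"op": "step_arm", "data": {
  "increments": [
    {"delta_pos": [0,0,0.004],"spin": 0,"fingers": 1},
    {"delta_pos": [0,0,0.008],"spin": 0,"fingers": 1},
    {"delta_pos": [0,0,0.01],"spin": 0,"fingers": 1},
    {"delta_pos": [0,0,0.01],"spin": 0,"fingers": 1}
  ]
}}

```text
time: 6.25
ee_pos: [0.5922, 0.2793, 0.054]
eef_rot: [-0.0, 0.027, 1.0, 0.0]
force: [1.2, -0.8, 1.2]
gripper_width: 0.0008
grip_force: 0.7
```

Emit:
{"op": "step_arm", "data": {
  "increments": [
    {"delta_pos": [0,0,0.002],"spin": 0,"fingers": 1},
    {"delta_pos": [0,0,0.003],"spin": 0,"fingers": 1},
    {"delta_pos": [0,0,0.003],"spin": 0,"fingers": 1}
  ]
}}

```text
time: 6.62
ee_pos: [0.5923, 0.2793, 0.0534]
eef_rot: [0.0, 0.027, 1.0, 0.0]
force: [-1.8, -1.6, 6.1]
gripper_width: 0.0006
grip_force: 2.8
```

Emit:
{"op": "step_arm", "data": {
  "increments": [
    {"delta_pos": [0,0,0.0015],"spin": 0,"fingers": 1},
    {"delta_pos": [0,0,0.0015],"spin": 0,"fingers": 1}
  ]
}}

```text
time: 6.88
ee_pos: [0.5923, 0.2793, 0.0534]
eef_rot: [0.0, 0.027, 1.0, 0.0]
force: [-2.9, -1.5, 9.4]
gripper_width: 0.0007
grip_force: 4.8
```

Emit:
{"op": "step_arm", "data": {
  "increments": [
    {"delta_pos": [0,0,-0.02],"spin": 0,"fingers": 1},
    {"delta_pos": [0,0,-0.08],"spin": 0,"fingers": 1},
    {"delta_pos": [0,0,-0.2],"spin": 0,"fingers": 1},
    {"delta_pos": [0,0,-0.25],"spin": 0,"fingers": 1},
    {"delta_pos": [0,0,-0.25],"spin": 0,"fingers": 1}
  ]
}}

```text
time: 7.5
ee_pos: [0.5926, 0.2795, 0.1536]
eef_rot: [0.001, 0.027, 1.0, 0.0]
force: [0.5, 0.3, -0.7]
gripper_width: 0.0004
grip_force: 0.0
```

```bash
python3 go.py 0.447 -0.287 0.15 87
```

```text
t 7.5 pos [0.5926 0.2795 0.1536] delta [ 0.2863 -1.434   0.0071] spin -0.004 yang 86.9 F [ 0.46  0.26 -0.65]
```

The key stopped at 53.4 mm with the force rising to 9.4 N, so it is fully in. Moving to the palm button at a safe height.

Emit:
{"op": "step_arm", "data": {
  "increments": [
    {"delta_pos": [0.03,-0.14,0],"spin": 0,"fingers": 1},
    {"delta_pos": [0.06,-0.28,0],"spin": 0,"fingers": 1},
    {"delta_pos": [0.08,-0.42,0],"spin": 0,"fingers": 1},
    {"delta_pos": [0.11,-0.56,0],"spin": 0,"fingers": 1},
    {"delta_pos": [0.14,-0.7,0],"spin": 0,"fingers": 1}
  ]
}}

```text
time: 8.12
ee_pos: [0.5196, 0.0013, 0.1509]
eef_rot: [-0.001, 0.027, 1.0, 0.0]
force: [0.6, -1.2, -0.2]
gripper_width: 0.0004
grip_force: 0.0
```

Emit:
{"op": "step_arm", "data": {
  "increments": [
    {"delta_pos": [0.03,-0.14,0],"spin": 0,"fingers": 1},
    {"delta_pos": [0.06,-0.28,0],"spin": 0,"fingers": 1},
    {"delta_pos": [0.08,-0.42,0],"spin": 0,"fingers": 1},
    {"delta_pos": [0.11,-0.56,0],"spin": 0,"fingers": 1},
    {"delta_pos": [0.14,-0.7,0],"spin": 0,"fingers": 1}
  ]
}}

```text
time: 8.75
ee_pos: [0.4486, -0.275, 0.1509]
eef_rot: [-0.001, 0.027, 1.0, 0.001]
force: [0.8, -1.1, 0.3]
gripper_width: -0.0003
grip_force: 0.0
```

```bash
python3 go.py 0.447 -0.287 0.085 87; python3 -c "
from h import *
b=grab('side')['image'][140:240,246:346]; a=grab('side')['image'][250:370,240:360]
cv2.imwrite('pics/c4.png',np.hstack([cv2.resize(b,(400,400),interpolation=2),cv2.resize(a,(400,400),interpolation=2)]))"
```

```text
t 8.75 pos [ 0.4486 -0.275   0.1509] delta [ 0.0022 -0.0305  0.1648] spin -0.004 yang 86.9 F [ 0.76 -1.09  0.3 ]
```

View pics/c4.png

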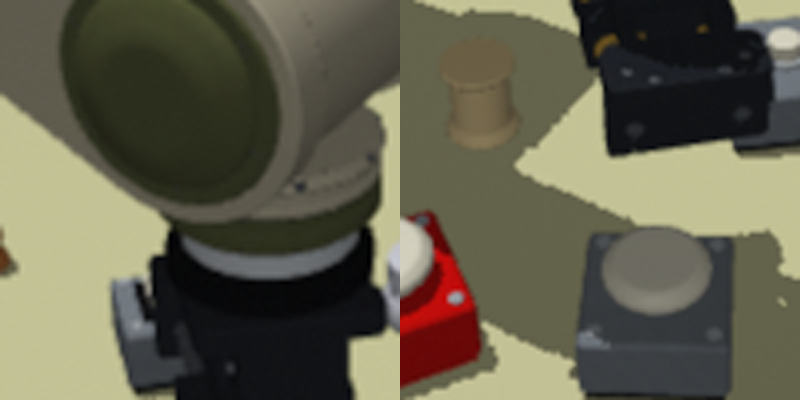

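The arm hides the key (left crop). In the right crop the gripper is nearly over the grey palm button, with the red decoy to its left. Approaching.

Emit:
{"op": "step_arm", "data": {
  "increments": [
    {"delta_pos": [0,-0.02,0.05],"spin": 0,"fingers": 1},
    {"delta_pos": [0,-0.02,0.1],"spin": 0,"fingers": 1},
    {"delta_pos": [0,-0.02,0.15],"spin": 0,"fingers": 1},
    {"delta_pos": [0,-0.02,0.16],"spin": 0,"fingers": 1},
    {"delta_pos": [0,-0.02,0.16],"spin": 0,"fingers": 1}
  ]
}}

```text
time: 9.48
ee_pos: [0.4494, -0.2813, 0.0881]
eef_rot: [-0.0, 0.027, 1.0, 0.0]
force: [1.0, 0.0, 0.0]
gripper_width: 0.0003
grip_force: 0.0
```

```bash
python3 go.py 0.447 -0.287 0.07 87; python3 -c "
from h import *
T=grab('top');b=T['image'][170:290,140:280]; a=grab('side')['image'][250:370,240:360]
cv2.imwrite('pics/c5.png',np.hstack([cv2.resize(b,(466,400),interpolation=2),cv2.resize(a,(330,400),interpolation=2)]))"; python3 m2.py | grep key
```

```text
t 9.47 pos [ 0.4494 -0.2813  0.0881] delta [ 0.0053 -0.0145  0.0453] spin -0.004 yang 86.9 F [1.04 0.   0.05]
key top 224 (np.float64(168.0), np.float64(202.0)) [0.5912 0.2797 0.061 ] edges [0.0319 0.0324] corners [[0.607, 0.297], [0.608, 0.265], [0.576, 0.262], [0.575, 0.294]]
key side 1271 (np.float64(315.8), np.float64(167.7)) [0.6021 0.3097 0.061 ] edges [0.2578 0.2305] corners [[0.519, 0.353], [0.683, 0.552], [0.697, 0.322], [0.549, 0.17]]
```

View pics/c5.png

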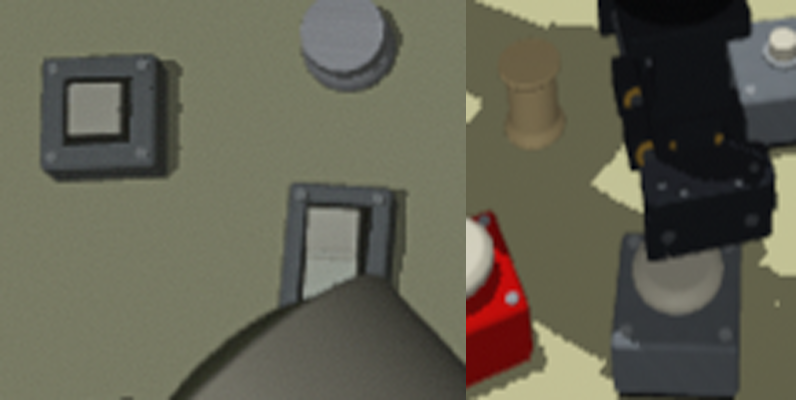

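The key now looks sunk and level in its frame (crop (97,110)), and its centroid shifted as expected for a lower top. The gripper is over the grey palm button. Pressing.

Emit:
{"op": "step_arm", "data": {
  "increments": [
    {"delta_pos": [0.004,-0.01,0.02],"spin": 0,"fingers": 1},
    {"delta_pos": [0.004,-0.01,0.04],"spin": 0,"fingers": 1},
    {"delta_pos": [0.004,-0.01,0.05],"spin": 0,"fingers": 1},
    {"delta_pos": [0.004,-0.01,0.06],"spin": 0,"fingers": 1},
    {"delta_pos": [0.004,-0.01,0.065],"spin": 0,"fingers": 1}
  ]
}}

```text
time: 10.2
ee_pos: [0.4475, -0.2856, 0.0623]
eef_rot: [-0.0, 0.027, 1.0, 0.0]
force: [-3.0, 0.3, 3.9]
gripper_width: 0.0004
grip_force: 2.0
```

Emit:
{"op": "step_arm", "data": {
  "increments": [
    {"delta_pos": [0,0,0.003],"spin": 0,"fingers": 1},
    {"delta_pos": [0,0,0.005],"spin": 0,"fingers": 1},
    {"delta_pos": [0,0,0.005],"spin": 0,"fingers": 1}
  ]
}}

```text
time: 10.58
ee_pos: [0.4475, -0.2856, 0.0604]
eef_rot: [-0.0, 0.027, 1.0, 0.0]
force: [-3.4, 1.4, 5.1]
gripper_width: 0.0002
grip_force: 2.4
```

Emit:
{"op": "step_arm", "data": {
  "increments": [
    {"delta_pos": [0,0,0.003],"spin": 0,"fingers": 1},
    {"delta_pos": [0,0,0.005],"spin": 0,"fingers": 1},
    {"delta_pos": [0,0,0.005],"spin": 0,"fingers": 1}
  ]
}}

```text
time: 10.95
ee_pos: [0.4477, -0.2857, 0.0593]
eef_rot: [0.0, 0.027, 1.0, -0.0]
force: [-5.4, 3.4, 14.2]
gripper_width: 0.0007
grip_force: 6.8
```

Emit:
{"op": "step_arm", "data": {
  "increments": [
    {"delta_pos": [0,0,0.0015],"spin": 0,"fingers": 1},
    {"delta_pos": [0,0,0.0015],"spin": 0,"fingers": 1},
    {"delta_pos": [0,0,0.0015],"spin": 0,"fingers": 1}
  ]
}}

```text
time: 11.32
ee_pos: [0.4478, -0.2857, 0.0592]
eef_rot: [0.0, 0.027, 1.0, -0.0]
force: [-6.2, 5.0, 18.6]
gripper_width: 0.0005
grip_force: 9.5
```

The button bottomed at 59.2 mm. Releasing straight up.

Emit:
{"op": "step_arm", "data": {
  "increments": [
    {"delta_pos": [0,0,-0.01],"spin": 0,"fingers": 1},
    {"delta_pos": [0,0,-0.04],"spin": 0,"fingers": 1},
    {"delta_pos": [0,0,-0.15],"spin": 0,"fingers": 1},
    {"delta_pos": [0,0,-0.28],"spin": 0,"fingers": 1},
    {"delta_pos": [0,0,-0.4],"spin": 0,"fingers": 1}
  ]
}}

```text
time: 11.95
ee_pos: [0.4477, -0.2856, 0.22]
eef_rot: [0.001, 0.027, 1.0, -0.0]
force: [0.7, -0.2, 0.7]
gripper_width: 0.0004
grip_force: 0.0
```

Emit:
{"op": "step_arm", "data": {
  "increments": [
    {"delta_pos": [0.15,0,0],"spin": 0,"fingers": 1},
    {"delta_pos": [0.25,0,0],"spin": 0,"fingers": 1},
    {"delta_pos": [0.25,0,0],"spin": 0,"fingers": 1},
    {"delta_pos": [0.25,0,0],"spin": 0,"fingers": 1}
  ]
}}

```text
time: 12.45
ee_pos: [0.3484, -0.2805, 0.2181]
eef_rot: [0.0, 0.027, 1.0, -0.0]
force: [0.5, -0.9, 0.7]
gripper_width: 0.0003
grip_force: 0.0
```

```bash
python3 -c "
from h import *
b=grab('top','pics/top6.png')['image'];a=grab('side','pics/side6.png')['image'];print(sense()['force'],sense()['time'])
cv2.imwrite('pics/c6.png',np.vstack([cv2.resize(b[150:330,130:470],(680,360)),cv2.resize(a[140:380,180:460],(560,480))[:, :][0:1].repeat(0,0) if 0 else cv2.resize(b[150:330,130:470],(680,360))[:0]]))
cv2.imwrite('pics/c7.png',cv2.resize(a[150:370,200:460],(700,592),interpolation=2))"; python3 m2.py
```

```text
[ 0.70468426  0.73723129 -0.31915943] 12.55
rocker top 428 (np.float64(238.9), np.float64(245.7)) [0.4968 0.1144 0.062 ] edges [0.0618 0.0337] corners [[0.466, 0.131], [0.528, 0.131], [0.527, 0.098], [0.465, 0.097]]
rocker side 260 (np.float64(294.4), np.float64(208.6)) [0.4939 0.1078 0.062 ] edges [0.0728 0.111 ] corners [[0.437, 0.094], [0.452, 0.165], [0.555, 0.125], [0.535, 0.056]]
key top 224 (np.float64(168.0), np.float64(202.0)) [0.5912 0.2797 0.061 ] edges [0.0319 0.0324] corners [[0.607, 0.297], [0.608, 0.265], [0.576, 0.262], [0.575, 0.294]]
key side 133 (np.float64(315.2), np.float64(175.1)) [0.5888 0.2659 0.061 ] edges [0.0675 0.1087] corners [[0.537, 0.27], [0.557, 0.334], [0.644, 0.269], [0.621, 0.209]]
palm top 17 (np.float64(419.1), np.float64(282.6)) [ 0.4269 -0.2781  0.065 ] edges [0.0087 0.0065] corners [[0.43, -0.274], [0.43, -0.282], [0.424, -0.282], [0.424, -0.273]]
palm side 83 (np.float64(324.0), np.float64(319.7)) [ 0.4622 -0.2745  0.065 ] edges [0.0109 0.0506] corners [[0.439, -0.268], [0.444, -0.258], [0.488, -0.283], [0.483, -0.293]]
small top 123 (np.float64(348.1), np.float64(214.8)) [ 0.5739 -0.1227  0.059 ] edges [0.0266 0.0251] corners [[0.587, -0.109], [0.588, -0.136], [0.562, -0.136], [0.562, -0.109]]
small side 70 (np.float64(354.4), np.float64(261.3)) [ 0.5699 -0.1267  0.059 ] edges [0.0266 0.0221] corners [[0.559, -0.114], [0.585, -0.116], [0.579, -0.138], [0.553, -0.135]]
[ 0.34859046 -0.28034577  0.21773861] 12.55
```

View pics/c7.png

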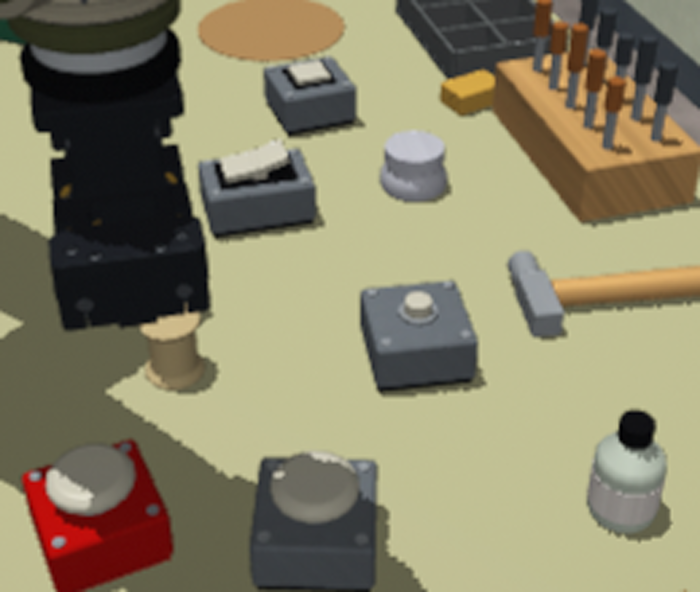

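View pics/top6.png

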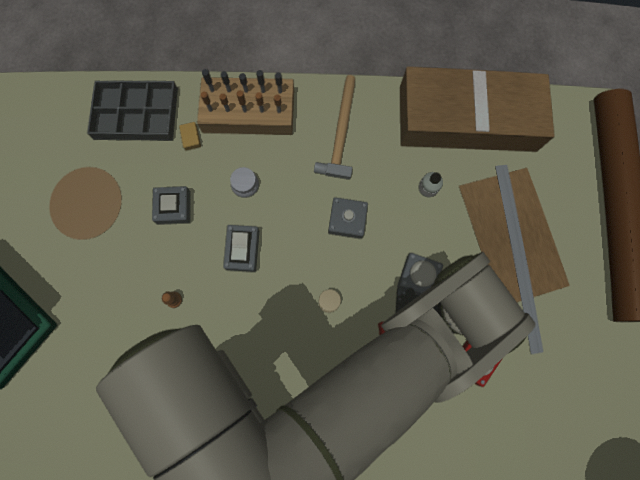

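The final pictures show the rocker front down (side crop (255,165)), the key sunk (310,72), the palm button back up (315,487) and the small button up (418,303). Boxes and bystanders are at their original pixels and the arm is clear, so I'm handing in.

```bash
python3 -c "
from h import *
print(workorder.job_done())"
```

```text
the job is handed in; nothing more can be done
None
```

I pressed the rocker on, then the key in, then the palm button down and let it come back up; each reached its stop, the boxes and bystanders looked unmoved in the final pictures, and the job is handed in at about 12.6 s (no verdict was returned).

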